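# Light-cure a batch of dental splints

## Task

Cure every splint lying on the bench: swing the curing box's latch free, open the lid, lay all the splints flat on the chamber floor side by side and the same way up, close the lid fully and swing the latch back home over it. Then squeeze the light gun's trigger fully in, keep it in for about two seconds and let it go; leave the box shut and latched with the splints inside. Never pull the trigger while the lid is open, and leave the other things on the bench where they are.

Things in the scene. Friction and masses are not known exactly. Their poses are not given: they have to be found in the camera images.
- curing_box: White metal curing box fixed to the bench, a pistol-shaped light gun clamped on its right (-y) side. Origin: centre of the chamber's underside, on the bench; x away from the robot to the lid hinge, y left, z up. Chamber outside 200 (x) x 230 (y) mm, wall tops 65 mm up. A bracket on the front wall (x -133 to -101, y 60 to 90, top 73 mm) carries the latch.
- chamber (a point): Centre of the chamber's inner floor, 15 mm above the bench; axes as the curing box. Inside 190 (x) x 220 (y) mm, walls 5 mm thick, 50 mm deep.
- lid_tab (a point): Grip point of the lid's black tab: the tab sticks out 45 mm from the middle of the lid's front edge, 16 mm wide (along the box's y), 10 mm thick; this point is 30 mm out from the lid edge. Turns with the lid: x axis along the lid towards the hinge, y along the hinge. With the lid shut the point is at (-130, 0, 69) mm of the box.
- lid_hinge (a point): Middle of the lid's hinge line (along the box's y), at (100, 0, 66) mm of the box; the tab point turns about it at radius 230 mm.
- lid (a joint): Angle of the amber plastic lid (200 x 230 x 6 mm, black frame, 250 g), rad: 0 shut (top at 72 mm), 1.8 fully open, leaning back. A stiff hinge: it stays where it is left; about 4 N at the tab moves it. The latch arm holds it down when it lies over it.
- latch_post (a point): Middle of the graspable part of the latch's upright round steel post: 12 mm thick, from the arm's top (82 mm above the bench) to 120 mm; this point is 108 mm above the bench, 45 mm from the pivot.
- latch_pivot (a point): Pivot of the latch (vertical axis), at (-122, 75, 74) mm of the box. The flat steel arm (14 mm wide, 8 mm thick) runs from here to the post.
- latch (a joint): Angle of the latch lever, rad: 0 home, the arm pointing to the box's +x, over the lid's front edge; grows as it swings horizontally to the left (+y); at 1.6, its end, it lies along the front wall clear of the lid. Light friction holds it where it is left.
- trigger_face (a point): Pressing point on the front (+y) face of the gun's trigger, 45 mm from its hinge. Released it is at (-37, -200, 42) mm of the box.
- gun_pinch (a point): Fixed point at (-37, -237, 42) mm of the box, between the grip's rear face (y = -260) and the pressed trigger's front face (y = -213): centre of a squeeze along the box's y. Grip plus trigger are 60 mm wide there released, 47 mm pressed.
- gun_barrel (a point): Middle of the light gun's barrel, at (30, -225, 42) mm of the box. The gun lies on its side on an 8 mm foot plate: white barrel along the box's y, 42 mm thick, y = -160 to -290; its fixed pistol grip points to -x, from x = 15 to -98 mm, 30 mm wide (y = -230 to -260), 27 to 57 mm above the bench (59 mm at the butt).
- trigger (a joint): Angle of the sprung grey trigger (a blade 62 mm long, 10 mm thick, 18 mm high, upright hinge at (8, -205) mm of the box beside the barrel, pointing to -x in front of the grip), rad: 0 released, 0.30 fully in. It takes about 5 N at the pressing point to start and 10 N fully in, and springs back.
- splint0: Beige resin dental splint, lying flat: a U-shaped arch 60 mm across (y), 50 mm deep (x), 12 mm high (tooth bumps to 15), about 30 g. Origin: middle of its underside; z up. The closed front of the U points to +x: a straight wall 11 mm thick (x = 14 to 25), 32 mm long, free to pinch; the arms (11 mm thick) run to -x, 38 mm apart, open end at x = -25. May be absent.
- splint1: Beige resin dental splint, lying flat: a U-shaped arch 60 mm across (y), 50 mm deep (x), 12 mm high (tooth bumps to 15), about 30 g. Origin: middle of its underside; z up. The closed front of the U points to +x: a straight wall 11 mm thick (x = 14 to 25), 32 mm long, free to pinch; the arms (11 mm thick) run to -x, 38 mm apart, open end at x = -25. May be absent.
- splint2: Beige resin dental splint, lying flat: a U-shaped arch 60 mm across (y), 50 mm deep (x), 12 mm high (tooth bumps to 15), about 30 g. Origin: middle of its underside; z up. The closed front of the U points to +x: a straight wall 11 mm thick (x = 14 to 25), 32 mm long, free to pinch; the arms (11 mm thick) run to -x, 38 mm apart, open end at x = -25. May be absent.
- splint3: Beige resin dental splint, lying flat: a U-shaped arch 60 mm across (y), 50 mm deep (x), 12 mm high (tooth bumps to 15), about 30 g. Origin: middle of its underside; z up. The closed front of the U points to +x: a straight wall 11 mm thick (x = 14 to 25), 32 mm long, free to pinch; the arms (11 mm thick) run to -x, 38 mm apart, open end at x = -25. May be absent.
- pot_a: Bystander to be left alone: small clear jar, 32 mm across, 40 mm high, standing among the splints; origin at its underside.
- pot_b: Bystander to be left alone: small amber jar, 32 mm across, 45 mm high; origin at its underside.
- impression_tray: Bystander to be left alone: steel impression tray with a handle, 110 mm long; origin at its underside.
- bowl: Bystander to be left alone: black rubber mixing bowl, 100 mm across, 50 mm high; origin at its underside.
- resin: Bystander to be left alone: white bottle, 60 mm across, 120 mm high; origin at its underside.
- spatula: Bystander to be left alone: spatula, 180 mm long, lying; origin at its underside.
- probe: Bystander to be left alone: plain steel rod with round ends, 150 mm long, lying; origin at its underside.
Things that resemble listed ones, but are neither listed nor needed, are in the scene too. What is shaped like the splint2 but purple is not meant.

How it is judged:
By the outcome, as a careful person would: the job done as asked, in the order asked, and still so for the second after the job is handed in, with the robot touching nothing.
Of splint0, splint1, splint2, splint3 only 2 to 4 are there at a start; the rules pass over those that are not, and their reading is None.
At some moment in a run one of splint0, splint1, splint2, splint3 may be knocked a few centimetres aside while the robot is not near it.
Once in a run the grip may slacken for a moment while it holds something.
It also fails if it takes over 210 s, if anything falls off the work surface, if the arm or the gripper's body presses on something with over 40 N, if the wrist force passes 120 N, or if a joint passes its speed limit or range.

## Robot

A 6-joint arm with a two-finger parallel gripper is mounted at the origin on the work surface. World frame = base frame: x ahead of the robot, y to its left, z up, the work surface at z = 0. Lengths are in m, angles in rad, forces in N, time in s.
With the tool pointing down it reaches from about 0.375 to 0.925 m from the base axis. Payload 5.7 kg.
Tool frame: the origin (TCP) lies at the centre of the arm's flange, where the gripper is bolted on; the fingertips stand 173 mm ahead of it and the grasp point (between the pads) lies 155 mm ahead of it; z points along the fingers, y is the line along which they close (so a half turn about z gives the same grasp; the last joint's range is limited). The gripper opens to 85 mm and grips with 20 to 120 N. Pads are 22 mm wide; open, the fingers measure 114 mm over their backs; the gripper's body (76 mm by 85 mm) begins 54 mm behind the grasp point. The pads swing forward as they close: fully open they stand 13 mm farther back than shut.
Start: joints at [1.169, 0.359, 1.51, -0, 1.272, -0.115], TCP at [0.17, 0.575, 0.405] pointing down, gripper open.
Joint ranges: [-2.97, 2.97], [-1.01, 2.36], [0.21, 2.38], [-0.96, 4.11], [0.2, 2.71], [-2.98, 2.98]. Speed limits (rad/s): [2.39, 2.39, 3.14, 3.14, 3.14, 3.14].

## Interface

Orientations are given as a 3x3 rotation matrix whose columns are the frame's x, y, z axes.
In Python, from rig import telemetry, vision, order gives the robot as it stands.
- The arm moves only by the shell command python3 -m inch 'ROWS' [FORCE]. ROWS is JSON, a list that holds one entry, the list of rows, each a list of 5 numbers: the shift along the tool's x, y, z in mm, then the turn about the tool's z in degrees, then the opening, from -1 (shut) to 1 (fully open). A call has 1 to 12 rows; each row shifts and turns the commanded pose from where the row before left it, along the tool's axes as they then stand; what a row does not reach is not made up. A row lasts 1/10 s, in which the tool goes at most 50 mm and 8.59 degrees, less where a joint would pass 70% of its speed; a pose out of reach is approached as far as the arm can. A call with a gripper value outside its range is refused whole. The fingers move at their own pace and stop on an object; FORCE is the grip in N (left out, the last holds). Time passes only in rows, so rows that do not move let the fingers close. It gives the time, the measured TCP pose, the force, the opening and the grip force at its end, in the units of the state.
- telemetry.get_state(): the state, without advancing time (a new reading comes with each control period).
- vision.get_image(name): name is "scene" or "top"; returns a dict with "frame" (420x560x3 uint8, red, green, blue), "camera_matrix" (3x3 intrinsics, pixels), "camera_from_world" (4x4, takes a point from world to camera coordinates). Camera axes: x right, y up, looking along -z (the intrinsics and any distortion apply to the point x, -y, -z); pixel columns grow to the right and rows downward; lengths in m; the calibration is good to about 2 mm. A picture is of the moment at which its call begins. There is no depth.
- order.close_job(): hands the job in; it is judged then, once.
The state is a dict: "time_s": time; "q": joint angles; "joint_velocities": joint speeds; "joint_efforts": joint torques, N m; "position": TCP position; "tool_rot": TCP orientation; "ft_force": force on the tool from outside, world axes, zero at the start; "ft_torque": the same for the moment, N m; "width": opening from 0.0 (shut) to 1.0 (fully open); "grip_force": force on a finger pad.
Only numpy, scipy, OpenCV 4.12 (cv2) and the standard library are available. Lean on these libraries where they do the work, as an engineer would, in place of code of your own. Each camera call takes 0.05 s, during which the arm holds its last target. There are 200 camera calls.

## Working session

There is one attempt and no reset: what is moved stays moved. The work goes in short steps, Python scripts to look and compute and a shell command to move; the robot and the scene stay as the last step left them, time stands still between calls to the robot, and variables do not carry over. Pictures are saved under pics/ and viewed, at most 14 in all, crops included, and the job is handed in when it is done.

```bash
mkdir -p pics; ls
python3 - <<'E'
from rig import telemetry, vision
import cv2
print(telemetry.get_state())
for n in ("scene","top"):
    d=vision.get_image(n); print(n,d["camera_matrix"],d["camera_from_world"],[k for k in d])
    cv2.imwrite(f"pics/{n}0.png",cv2.resize(d["frame"][:,:,::-1],(800,600),interpolation=cv2.INTER_CUBIC))
E
```

```text
pics
{'time_s': 0.0, 'q': array([ 1.16889868e+00,  3.59508142e-01,  1.51147120e+00,  4.54779680e-06,
        1.27247670e+00, -1.15106119e-01]), 'joint_velocities': array([-0.00047919, -0.00241352, -0.00122323,  0.0008001 , -0.00067252,
        0.00034343]), 'joint_efforts': array([ 3.01574240e-03, -5.27631032e+01, -2.78624797e+01,  7.99236022e-05,
        1.34466751e-02,  8.30613914e-06]), 'position': array([0.16958902, 0.57514556, 0.40383666]), 'tool_rot': array([[-9.59155952e-01,  2.82876867e-01, -7.32891110e-04],
       [ 2.82877733e-01,  9.59154447e-01, -1.71320758e-03],
       [ 2.18328973e-04, -1.85055183e-03, -9.99998264e-01]]), 'ft_force': array([ 0.74990644, -0.01405149,  1.30306499]), 'ft_torque': array([-0.00778764,  0.00913325, -0.02417779]), 'grip_force': 0.0, 'width': 1.0028413918525725}
scene [[429.32672432   0.         279.26005999]
 [  0.         429.32672432 200.66436233]
 [  0.           0.           1.        ]] [[-0.48659633  0.87360373 -0.00636635  0.2727074 ]
 [-0.55617897 -0.30415493  0.77340464  0.23479905]
 [ 0.67371283  0.37987669  0.63388069 -1.696757  ]
 [ 0.          0.          0.          1.        ]] ['frame', 'camera_matrix', 'camera_from_world']
top [[515.02607988   0.         273.43802389]
 [  0.         515.02607988 205.08752728]
 [  0.           0.           1.        ]] [[-0.00848597 -0.99995493 -0.00425855  0.0252385 ]
 [ 0.99633873 -0.00881743  0.08503758 -0.56473465]
 [-0.0850713  -0.00352133  0.99636864 -1.64118176]
 [ 0.          0.          0.          1.        ]] ['frame', 'camera_matrix', 'camera_from_world']
```

View pics/top0.png

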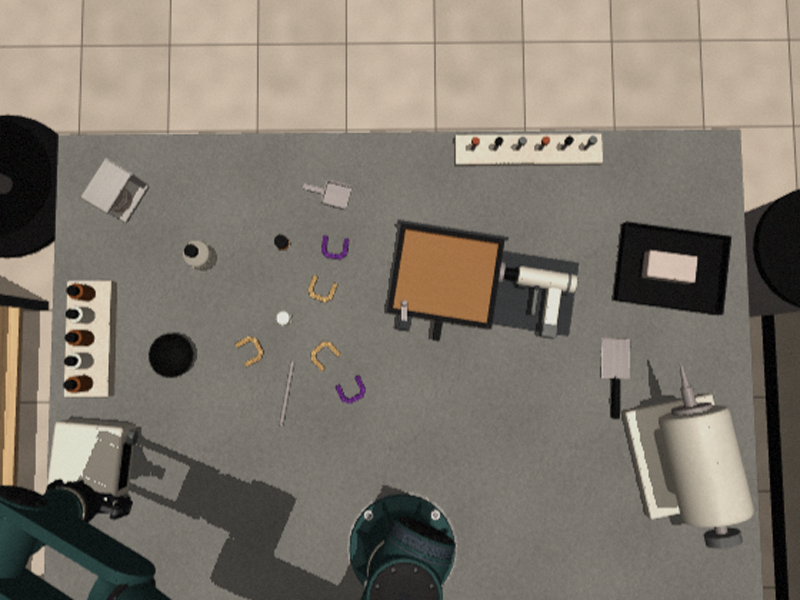

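View pics/scene0.png

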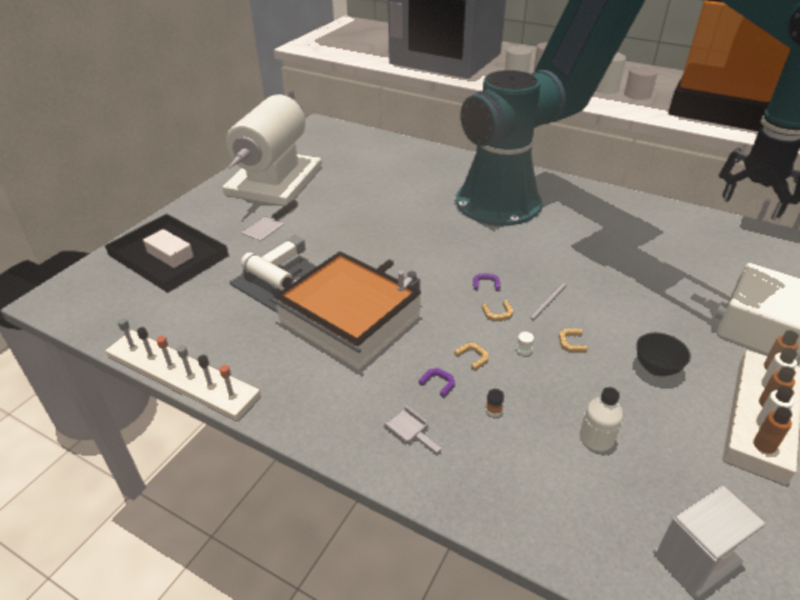

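```bash
cat > h.py <<'E'
import numpy as np, cv2
from rig import telemetry, vision
def cast(d,uv,z):
    """pixels (N,2) -> world points on the plane at height z"""
    K,T=d["camera_matrix"],d["camera_from_world"]; R,t=T[:3,:3],T[:3,3]
    uv=np.atleast_2d(np.float64(uv)); c=-R.T@t
    r=np.linalg.inv(K)@np.c_[uv,np.ones(len(uv))].T; r[1:]*=-1
    w=(R.T@r).T
    return c+w*((z-c[2])/w[:,2])[:,None]
def proj(d,P):
    T=d["camera_from_world"]; p=np.atleast_2d(P)@T[:3,:3].T+T[:3,3]
    p=p*[1,-1,-1]; p=p@d["camera_matrix"].T
    return p[:,:2]/p[:,2:]
def comps(m,amin):
    n,l,s,c=cv2.connectedComponentsWithStats(m.astype(np.uint8))
    return [l==i for i in range(1,n) if s[i,4]>=amin]
def hsv(d): return cv2.cvtColor(d["frame"],cv2.COLOR_RGB2HSV).astype(int)
def splints(d,z=.010,beige=True,amin=40,amax=400):
    """x,y of origin and yaw (closed end direction) of each U"""
    H=hsv(d); m=(H[...,0]>=10)&(H[...,0]<=28)&(H[...,1]>75)&(H[...,2]>110)
    if not beige: m=(H[...,0]>=125)&(H[...,0]<=155)&(H[...,1]>90)
    out=[]
    for c in comps(m,amin):
        if c.sum()>amax: continue
        v,u=np.nonzero(c); P=cast(d,np.c_[u,v],z)[:,:2]
        if P[:,0].min()<.1 or P[:,0].max()>1: continue
        mu=P.mean(0); w,V=np.linalg.eigh(np.cov((P-mu).T)); a=V[:,0]
        b=V[:,1]
        # rim is closed on the side where mid-line pixels exist
        q=(P-mu); mid=q[np.abs(q@b)<.012]@a
        a=a*np.sign(mid.mean()); o=mu-.004*a
        q=P-o
        out.append((*o,np.arctan2(a[1],a[0]),len(P),*(np.ptp(q@a),np.ptp(q@b))))
    return np.array(out)
def rel(target_xy,z=None,yaw=None):
    """tool-frame mm shift (and turn, deg) taking TCP from its measured pose to the target; yaw = world direction of tool y (mod pi)"""
    s=telemetry.get_state(); p,R=s["position"],s["tool_rot"]
    d=np.array([*target_xy,p[2] if z is None else z])-p
    t=None
    if yaw is not None:
        cur=np.arctan2(R[1,1],R[0,1]); t=-(yaw-cur)   # tool z is down
        t=np.degrees((t+np.pi/2)%np.pi-np.pi/2)
    return np.round(R.T@d*1000,1),None if t is None else round(t,1)
E
python3 - <<'E'
from h import *
np.set_printoptions(precision=4,suppress=True)
for n in("top","scene"):
    d=vision.get_image(n); print(n); print(splints(d)); 
    H=hsv(d); m=(H[...,0]>=5)&(H[...,0]<=22)&(H[...,1]>110)&(H[...,2]>80)
    c=max((c for c in comps(m,500) if np.nonzero(c)[1].mean()<400),key=lambda c:c.sum())
    k,_=cv2.findContours(c.astype(np.uint8),0,2); r=cv2.approxPolyDP(k[0],8,True)[:,0]
    P=cast(d,r,.072); print(r.tolist(),P,P.mean(0))
    for i in range(len(P)):
        e=P[i]-P[i-1]; print(np.linalg.norm(e),np.degrees(np.arctan2(e[1],e[0])))
E
```

```text
top
[[  0.5761   0.1794   2.7556 130.       0.0496   0.0602]
 [  0.4397   0.3422  -1.1237 138.       0.0483   0.0614]
 [  0.4288   0.1729   0.7686 137.       0.0482   0.0612]]
[[284, 160], [275, 215], [340, 225], [348, 171]] [[ 0.7037 -0.0145  0.072 ]
 [ 0.5296  0.0155  0.072 ]
 [ 0.4965 -0.1875  0.072 ]
 [ 0.6667 -0.2161  0.072 ]] [ 0.5991 -0.1006  0.072 ]
0.20495889687526989 79.60940072809228
0.17664445733167286 170.2238264921777
0.20572385095389997 -99.26561782843135
0.17261512620334285 -9.521062353732429
scene
[[  0.4349   0.1746   0.9654 137.       0.0604   0.0674]
 [  0.4441   0.3445  -1.1296 182.       0.0511   0.0686]
 [  0.2425   0.726   -0.0473  68.       0.035    0.0408]
 [  0.5814   0.1788   2.6598 185.       0.0557   0.0672]
 [  0.3545   0.727   -0.3249  71.       0.0342   0.0382]
 [  0.4774   0.7252   2.4614  90.       0.0471   0.0524]]
[[198, 206], [250, 236], [288, 204], [237, 179]] [[ 0.6694 -0.2166  0.072 ]
 [ 0.7036 -0.0119  0.072 ]
 [ 0.5322  0.0148  0.072 ]
 [ 0.5    -0.1893  0.072 ]] [ 0.6013 -0.1008  0.072 ]
0.17155381294333683 -9.16611773216351
0.20757809105047034 80.5071094610316
0.17352031941911802 171.1594975524968
0.20659006609888142 -98.9498364160368
```

```bash
cat >> h.py <<'E'
BO=np.array([.600,-.1007]); BY=np.radians(-9.4)
def box(x,y,z=0):
    c,s=np.cos(BY),np.sin(BY); return np.array([BO[0]+(c*x-s*y)/1e3,BO[1]+(s*x+c*y)/1e3,z/1e3])
E
python3 - <<'E'
from h import *
ims=[]
for n,(u,v,w,h) in (("top",(255,140,160,110)),("scene",(155,155,160,110))):
    d=vision.get_image(n); k=5
    im=cv2.resize(d["frame"][v:v+h,u:u+w,::-1],None,fx=k,fy=k,interpolation=cv2.INTER_CUBIC)
    def pl(pts,col,cl=True):
        q=(proj(d,np.array(pts))+.5-[u,v])*k; cv2.polylines(im,[np.int32(q)],cl,col,1)
    pl([box(x,y,72) for x,y in((-100,-115),(-100,115),(100,115),(100,-115))],(0,255,0))
    pl([box(x,y,70) for x,y in((-100,-8),(-145,-8),(-145,8),(-100,8))],(255,0,0))
    pl([box(-77,75,82),box(-77,75,120)],(0,0,255))
    pl([box(x,y,57) for x,y in((15,-230),(-98,-230),(-98,-260),(15,-260))],(255,255,0))
    pl([box(x,y,51) for x,y in((8,-200),(-54,-200))],(255,0,255))
    ims.append(cv2.resize(im,(436,300)))
    cv2.imwrite(f"pics/ov_{n}.png",im)
E
```

```text
(no output)
```

View pics/ov_top.png

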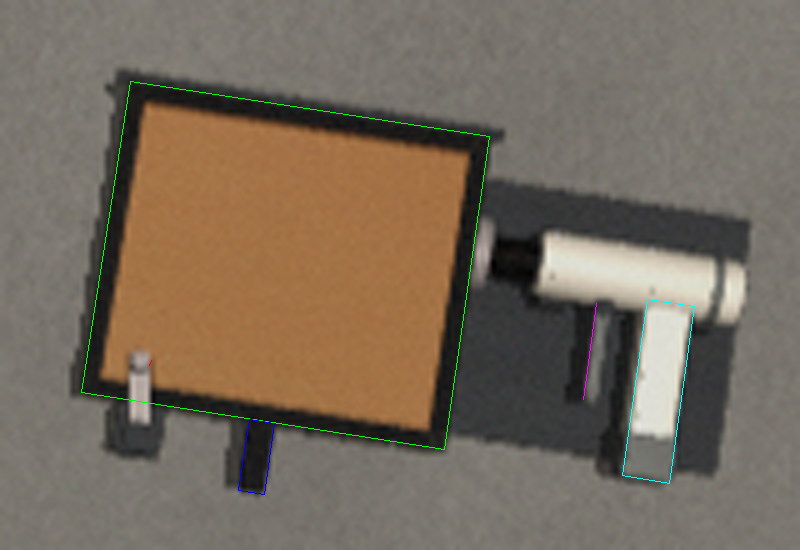

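View pics/ov_scene.png

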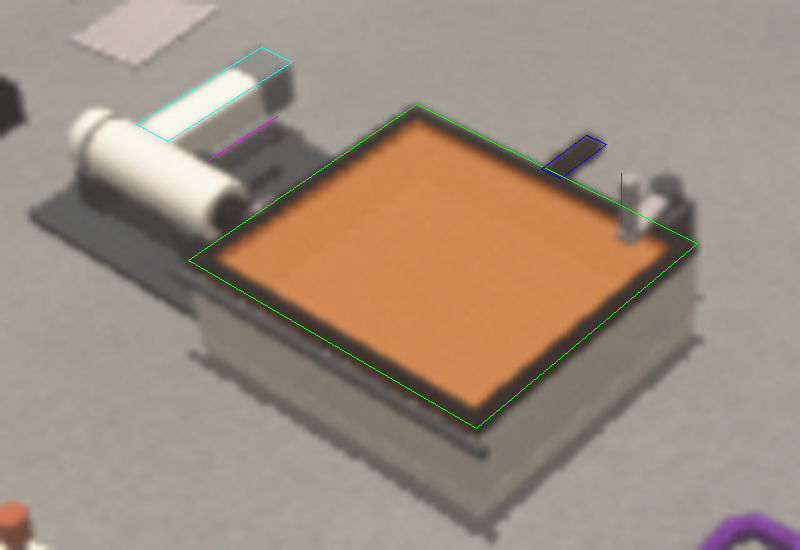

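Run:
```python
from h import *
print(rel(box(-77,75)[:2],.265,BY+np.pi/2))
```

```text
(array([-518.4, -461.6,  139.7]), np.float64(-7.0))
```

```bash
python3 -m inch '[[[-36,-32,0,0,1],[-36,-32,0,0,1],[-36,-32,0,0,1],[-36,-32,0,0,1],[-36,-32,0,0,1],[-36,-32,0,0,1],[-36,-32,0,0,1],[-36,-32,0,0,1],[-36,-32,0,0,1],[-36,-32,0,0,1],[-36,-32,0,0,1],[-36,-32,0,0,1]]]' 20
python3 -m inch '[[[-36,-32,0,0,1],[-36,-32,0,0,1],[0,0,0,-7,1],[0,0,0,0,1],[0,0,0,0,1],[0,0,0,0,1],[0,0,0,0,1]]]'
python3 -c "
from h import *
print(rel(box(-77,75)[:2],.265,BY+np.pi/2))"
```

```text
time_s: 1.5
position: [0.4761, 0.083, 0.4049]
tool_rot: [[-0.959, 0.283, 0.001], [0.283, 0.959, 0.0], [-0.0, 0.0, -1.0]]
ft_force: [1.8, 0.2, 0.2]
width: 1.002
grip_force: 0.0
time_s: 2.2
position: [0.5259, 0.0042, 0.4048]
tool_rot: [[-0.987, 0.164, -0.0], [0.164, 0.987, 0.0], [0.0, -0.0, -1.0]]
ft_force: [-0.0, 0.2, -0.6]
width: 0.999
grip_force: 0.0
(array([-13.2, -16.3, 139.8]), np.float64(-0.0))
```

```bash
python3 -m inch '[[[-13,-16,0,0,1],[0,0,35,0,0.3],[0,0,35,0,0.3],[0,0,35,0,0.3],[0,0,35,0,0.3],[0,0,0,0,0.3],[0,0,0,0,-1],[0,0,0,0,-1],[0,0,0,0,-1],[0,0,0,0,-1],[0,0,0,0,-1],[0,0,0,0,-1]]]' 20
python3 -c "
from h import *
p=box(-77,75); 
for n in(0,):print(rel(p[:2],.265,BY+np.pi/2))
s=telemetry.get_state();print(s['width'],s['ft_force'],s['grip_force'])"
```

```text
time_s: 3.4
position: [0.538, -0.0145, 0.2667]
tool_rot: [[-0.986, 0.164, 0.005], [0.164, 0.986, 0.0], [-0.005, 0.001, -1.0]]
ft_force: [2.4, 4.6, 8.9]
width: 0.133
grip_force: 21.2
(array([1.8, 0. , 1.7]), np.float64(-0.1))
0.13325757911198008 [2.35152167 4.62436535 8.87316636] 21.19079679250717
```

```bash
python3 -m inch '[[[0.9,8.9,0,0,-1],[2.7,8.6,0,0,-1],[4.3,7.9,0,0,-1],[5.7,6.9,0,0,-1],[7.1,5.6,0,0,-1],[8,4,0,0,-1],[8.7,2.4,0,0,-1],[8.5,0.7,0,0,-1],[0,0,0,0,-1],[0,0,0,0,-1]]]' 20
python3 -m inch '[[[0,0,0,0,0.3],[0,0,0,0,0.3],[0,0,0,0,0.3],[0,0,-40,0,0.3],[0,0,-40,0,0.3],[0,0,0,0,0.3]]]' 20
python3 - <<'E'
from h import *
t=box(-130,0); print(rel(t[:2],.069+.155,BY+np.pi/2))
d=vision.get_image("scene"); cv2.imwrite("pics/l1.png",cv2.resize(d["frame"][155:265,155:315,::-1],None,fx=4,fy=4,interpolation=2))
E
```

```text
time_s: 4.4
position: [0.4993, 0.0377, 0.2664]
tool_rot: [[-0.986, 0.164, 0.003], [0.164, 0.986, 0.001], [-0.003, 0.001, -1.0]]
ft_force: [-0.1, 4.8, 10.4]
width: 0.133
grip_force: 21.9
time_s: 5.0
position: [0.5006, 0.037, 0.3491]
tool_rot: [[-0.986, 0.164, 0.008], [0.164, 0.986, -0.001], [-0.008, 0.001, -1.0]]
ft_force: [1.1, -1.4, -0.6]
width: 0.648
grip_force: 0.0
(array([  10.4, -119.7,  124.9]), np.float64(-0.0))
```

View pics/l1.png

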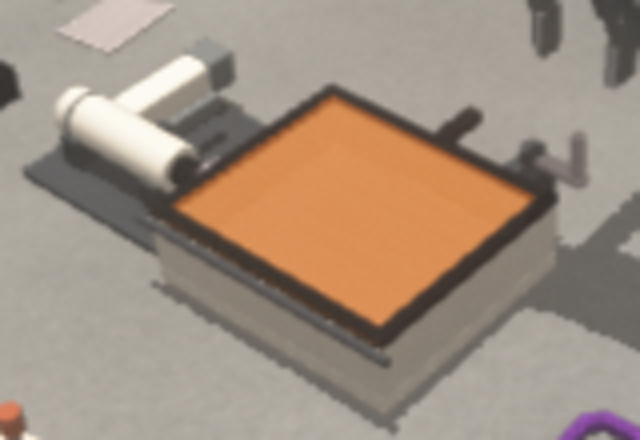

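```bash
python3 -m inch '[[[5,-40,0,0,0.3],[5,-40,0,0,0.3],[0,-40,0,0,0.2],[0,0,0,0,0.2],[0,0,31,0,0.2],[0,0,31,0,0.2],[0,0,31,0,0.2],[0,0,31,0,0.2],[0,0,0,0,0.2],[0,0,0,0,-1],[0,0,0,0,-1],[0,0,0,0,-1]]]' 40
python3 -m inch '[[[0,0,0,0,-1],[0,0,0,0,-1],[0,0,0,0,-1]]]' 40
python3 -c "
from h import *
t=box(-130,0); print(rel(t[:2],.069+.155,BY+np.pi/2))
r,a0=230.02,np.arctan2(3,-230)
L=None
for th in np.arange(0,1.76,.125):
    p=np.array([100+r*np.cos(a0-th)-(-130),66+r*np.sin(a0-th)-69]);
    if L is not None: print(round(th,3),np.round([-(p-L)[0],-(p-L)[1]],1),end=' ')
    L=p"
```

```text
time_s: 6.25
position: [0.4698, -0.079, 0.2221]
tool_rot: [[-0.986, 0.165, 0.002], [0.165, 0.986, 0.001], [-0.002, 0.001, -1.0]]
ft_force: [0.9, 3.0, -1.6]
width: 0.176
grip_force: 41.2
time_s: 6.55
position: [0.4698, -0.079, 0.2221]
tool_rot: [[-0.986, 0.165, 0.003], [0.165, 0.986, 0.0], [-0.003, 0.001, -1.0]]
ft_force: [1.5, 5.5, -1.6]
width: 0.18
grip_force: 41.1
(array([-2. , -0.1, -1.9]), np.float64(-0.1))
0.125 [ -2.2 -28.7] 0.25 [ -5.7 -28.2] 0.375 [ -9.2 -27.2] 0.5 [-12.5 -25.9] 0.625 [-15.6 -24.1] 0.75 [-18.5 -22. ] 0.875 [-21.1 -19.5] 1.0 [-23.4 -16.7] 1.125 [-25.3 -13.7] 1.25 [-26.8 -10.4] 1.375 [-27.9  -7. ] 1.5 [-28.5  -3.4] 1.625 [-28.7   0.1] 1.75 [-28.5   3.7]
```

```bash
python3 -m inch '[[[-0.8,0,-14.4,0,-1],[-1.4,0,-14.3,0,-1],[-2.5,0,-14.2,0,-1],[-3.2,0,-14,0,-1],[-4.2,0,-13.7,0,-1],[-5,0,-13.5,0,-1],[-5.9,0,-13.1,0,-1],[-6.6,0,-12.8,0,-1],[-7.5,0,-12.3,0,-1],[-8.1,0,-11.8,0,-1],[-8.9,0,-11.3,0,-1],[-9.6,0,-10.7,0,-1]]]' 40
python3 -m inch '[[[-10.3,0,-10,0,-1],[-10.8,0,-9.5,0,-1],[-11.4,0,-8.7,0,-1],[-12,0,-8,0,-1],[-12.4,0,-7.3,0,-1],[-12.9,0,-6.4,0,-1],[-13.2,0,-5.6,0,-1],[-13.6,0,-4.8,0,-1],[-13.8,0,-4,0,-1],[-14.1,0,-3,0,-1],[-14.2,0,-2.2,0,-1],[-14.3,0,-1.2,0,-1]]]' 40
python3 -m inch '[[[-14.3,0,-0.4,0,-1],[-14.4,0,0.5,0,-1],[-14.3,0,1.4,0,-1],[-14.2,0,2.3,0,-1],[0,0,0,0,-1],[0,0,0,0,-1]]]' 40
python3 - <<'E'
from h import *
print(rel(box(140.9,0)[:2],.155+.2923))
d=vision.get_image("scene"); cv2.imwrite("pics/l2.png",cv2.resize(d["frame"][60:280,105:400,::-1],None,fx=2.5,fy=2.5,interpolation=2))
E
```

```text
time_s: 7.75
position: [0.5309, -0.0892, 0.3779]
tool_rot: [[-0.986, 0.164, -0.002], [0.164, 0.986, 0.001], [0.002, 0.001, -1.0]]
ft_force: [0.0, 1.8, -5.3]
width: 0.177
grip_force: 39.9
time_s: 8.95
position: [0.6821, -0.1143, 0.4502]
tool_rot: [[-0.987, 0.164, -0.001], [0.164, 0.987, 0.0], [0.001, 0.0, -1.0]]
ft_force: [-3.5, 2.6, 4.5]
width: 0.183
grip_force: 43.8
time_s: 9.55
position: [0.7398, -0.124, 0.4468]
tool_rot: [[-0.987, 0.164, 0.004], [0.164, 0.987, -0.0], [-0.004, 0.0, -1.0]]
ft_force: [1.6, 1.7, 6.6]
width: 0.179
grip_force: 46.8
(array([ 0.8,  0.1, -0.5]), None)
```

View pics/l2.png

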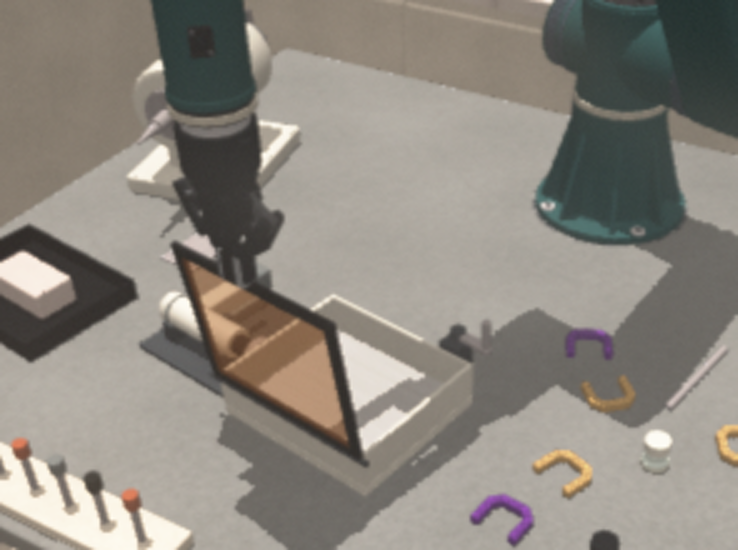

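```bash
python3 -m inch '[[[0,0,0,0,0.2],[0,0,0,0,0.2],[0,0,0,0,0.2],[0,0,-20,0,0.2],[0,0,-30,0,0.2],[0,0,-30,0,0.2],[40,0,0,0,0.2],[45,0,0,0,0.2],[45,0,0,0,0.2],[45,0,0,0,0.2],[0,0,0,0,0.2],[0,0,0,0,0.2]]]' 40
python3 - <<'E'
from h import *
np.set_printoptions(precision=4,suppress=True)
d=vision.get_image("top");S=splints(d);print(S)
d2=vision.get_image("scene");print(splints(d2))
for s in S:
    g=s[:2]+.0195*np.array([np.cos(s[2]),np.sin(s[2])]); print(g,rel(g,.177,s[2]))
print(telemetry.get_state()["q"])
E
```

```text
time_s: 10.8
position: [0.5657, -0.0955, 0.5242]
tool_rot: [[-0.986, 0.164, 0.001], [0.164, 0.986, -0.0], [-0.001, -0.0, -1.0]]
ft_force: [1.2, 0.2, 0.1]
width: 0.599
grip_force: 0.0
[[  0.7724  -0.0572   3.0484 203.       0.0366   0.0744]
 [  0.7563  -0.2011   2.9167 158.       0.0203   0.1262]
 [  0.5762   0.1788   2.7404 134.       0.0501   0.0606]
 [  0.4395   0.342   -1.1198 140.       0.0496   0.0613]
 [  0.4286   0.1729   0.7825 138.       0.0484   0.0615]]
[[  0.4349   0.1748   0.9631 138.       0.0614   0.0673]
 [  0.4437   0.3442  -1.1465 179.       0.0515   0.0688]
 [  0.2702   0.7191  -1.9739 144.       0.0397   0.1176]
 [  0.5812   0.1787   2.679  184.       0.0555   0.0658]
 [  0.355    0.7258  -0.2071  79.       0.0399   0.0384]
 [  0.4807   0.7237   1.7399 111.       0.0403   0.0955]]
[ 0.753  -0.0554] (array([-175.6,   70.6,  347.4]), np.float64(85.9))
[ 0.7373 -0.1967] (array([-183.3,  -71.4,  347.5]), np.float64(-86.6))
[0.5583 0.1864] (array([ 56.2, 277.2, 347. ]), np.float64(-76.5))
[0.448  0.3244] (array([187.6, 395.2, 346.7]), np.float64(-35.3))
[0.4424 0.1866] (array([170.5, 258.4, 346.8]), np.float64(35.7))
[-0.2875  0.2391  1.3888 -0.0001  1.512  -1.6936]
```

```bash
python3 -m inch '[[[9.4,46.2,0,0,0.1],[9.4,46.2,0,0,0.1],[9.4,46.2,0,0,0.1],[9.4,46.2,0,0,0.1],[9.4,46.2,0,0,0],[9.4,46.2,0,0,0],[0,0,30,-8.5,0],[0,0,30,-8.5,0],[0,0,30,-8.5,0],[0,0,30,-8.5,0],[0,0,30,-8.5,0],[0,0,30,-8.5,0]]]' 40
python3 -m inch '[[[0,0,30,-8.5,0],[0,0,30,-8.5,0],[0,0,30,-8.5,0],[0,0,0,0,0],[0,0,0,0,0],[0,0,0,0,0]]]' 40
python3 - <<'E'
from h import *
np.set_printoptions(precision=4,suppress=True)
d=vision.get_image("top");print(splints(d))
d=vision.get_image("scene");print(splints(d))
print(rel([.559,.1864],.177,2.748)); print(telemetry.get_state()["width"])
cv2.imwrite("pics/a1.png",cv2.resize(d["frame"][160:300,260:460,::-1],None,fx=3,fy=3,interpolation=2))
E
```

```text
time_s: 12.1
position: [0.5582, 0.1874, 0.3421]
tool_rot: [[-0.744, -0.668, 0.001], [-0.668, 0.744, 0.0], [-0.001, -0.001, -1.0]]
ft_force: [0.2, 0.1, 0.4]
width: 0.499
grip_force: 0.0
time_s: 12.7
position: [0.558, 0.1873, 0.255]
tool_rot: [[-0.392, -0.92, 0.003], [-0.92, 0.392, 0.0], [-0.001, -0.002, -1.0]]
ft_force: [-0.4, 1.1, 0.6]
width: 0.498
grip_force: 0.0
[[ 0.4566  0.3524  0.3575 53.      0.0168  0.0419]]
[[  0.432    0.1777   0.9755 107.       0.0562   0.0678]
 [  0.4441   0.3445  -1.1296 182.       0.0511   0.0686]
 [  0.2699   0.7194  -1.9771 146.       0.0398   0.1176]
 [  0.5812   0.1789   2.6595 184.       0.0555   0.0672]
 [  0.3547   0.7266  -0.3171  78.       0.0359   0.0382]
 [  0.4825   0.7241   1.7157 120.       0.0401   0.0958]]
(array([ 0.4, -1.3, 78.4]), np.float64(-0.5))
0.5069058397529603
```

View pics/a1.png

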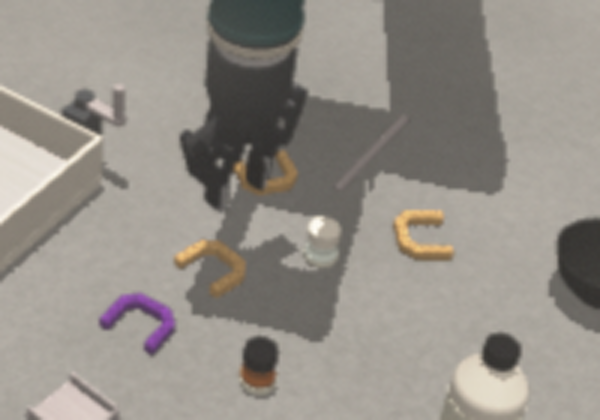

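```bash
python3 -m inch '[[[0,-1,26,0,0],[0,0,26,0,0],[0,0,26,0,0],[0,0,0,0,0],[0,0,0,0,-1],[0,0,0,0,-1],[0,0,0,0,-1],[0,0,0,0,-1],[0,0,0,0,-1],[0,0,0,0,-1]]]' 35
python3 -m inch '[[[0,0,-15,0,-1],[0,0,-30,0,-1],[0,0,-40,0,-1],[0,0,-40,0,-1],[0,0,0,0,-1]]]' 35
python3 - <<'E'
from h import *
print(rel(box(19.5,70)[:2],.30,BY)); print(telemetry.get_state()["q"])
d=vision.get_image("scene");print(splints(d))
cv2.imwrite("pics/a2.png",cv2.resize(d["frame"][160:300,260:460,::-1],None,fx=3,fy=3,interpolation=2))
E
```

```text
time_s: 13.8
position: [0.5584, 0.1868, 0.1776]
tool_rot: [[-0.39, -0.921, 0.003], [-0.921, 0.39, 0.001], [-0.002, -0.003, -1.0]]
ft_force: [-0.6, -0.7, 7.3]
width: 0.113
grip_force: 36.2
time_s: 14.3
position: [0.5598, 0.1871, 0.3077]
tool_rot: [[-0.39, -0.921, 0.011], [-0.921, 0.39, 0.002], [-0.007, -0.01, -1.0]]
ft_force: [0.9, 0.1, 0.3]
width: 0.116
grip_force: 35.3
(array([ 176.8, -151.7,    8. ]), np.float64(-13.5))
[ 2.05637789e-01  4.43227987e-01  1.64360517e+00 -6.89653582e-05
  1.04310441e+00 -2.53572472e+00]
[[ 4.35816225e-01  1.06166819e-01 -1.90467173e+00  6.60000000e+01
   2.12419878e-02  5.53460680e-02]
 [ 4.43806623e-01  1.74750890e-01 -2.19534225e+00  1.92000000e+02
   6.39239603e-02  8.85805081e-02]
 [ 4.44060138e-01  3.44512555e-01 -1.12962139e+00  1.82000000e+02
   5.10540561e-02  6.86332077e-02]
 [ 2.69757404e-01  7.19431280e-01 -1.97987512e+00  1.46000000e+02
   3.97907108e-02  1.17565440e-01]
 [ 3.55036450e-01  7.25805477e-01 -2.07093456e-01  7.90000000e+01
   3.99377085e-02  3.84029408e-02]
 [ 4.80711893e-01  7.23763566e-01  1.74157243e+00  1.11000000e+02
   4.02656784e-02  9.55286034e-02]]
```

View pics/a2.png

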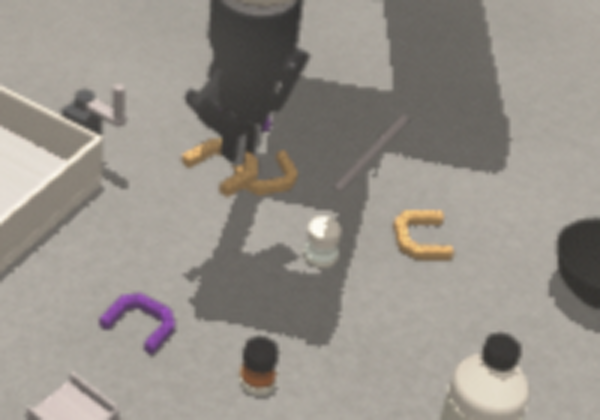

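```bash
python3 -m inch '[[[35.4,-30.4,0,0,-1],[35.4,-30.4,0,0,-1],[35.4,-30.4,0,0,-1],[35.4,-30.4,0,0,-1],[35.4,-30.4,0,0,-1],[0,0,0,8.3,-1],[0,0,0,8.3,-1],[0,0,0,8.3,-1],[0,0,0,8.3,-1],[0,0,0,8.3,-1],[0,0,0,8.3,-1],[0,0,0,8.3,-1]]]' 35
python3 -m inch '[[[0,0,0,8.3,-1],[0,0,0,8.3,-1],[0,0,0,8.3,-1],[0,0,0,8.3,-1],[0,0,0,8.3,-1],[0,0,0,8.3,-1],[0,0,0,8.3,-1],[0,0,0,8.3,-1],[0,0,0,8.3,-1],[0,0,0,8.3,-1],[0,0,0,8.3,-1],[0,0,0,8.3,-1]]]' 35
python3 -m inch '[[[0,0,0,8.3,-1],[0,0,0,0,-1],[0,0,0,0,-1],[0,0,0,0,-1]]]' 35
python3 - <<'E'
from h import *
print(rel(box(19.5,70)[:2],.193,BY)); print(telemetry.get_state()["width"])
E
```

```text
time_s: 15.55
position: [0.6277, -0.0356, 0.2998]
tool_rot: [[-0.989, -0.15, -0.002], [-0.15, 0.989, 0.0], [0.002, 0.001, -1.0]]
ft_force: [0.0, 0.6, -0.0]
width: 0.113
grip_force: 35.3
time_s: 16.75
position: [0.6277, -0.0356, 0.2998]
tool_rot: [[0.017, 1.0, -0.002], [1.0, -0.017, 0.0], [0.0, -0.002, -1.0]]
ft_force: [0.5, 0.2, -0.8]
width: 0.114
grip_force: 35.3
time_s: 17.15
position: [0.6282, -0.0356, 0.3004]
tool_rot: [[0.152, 0.988, -0.001], [0.988, -0.152, 0.0], [-0.0, -0.001, -1.0]]
ft_force: [1.2, 0.8, 0.5]
width: 0.115
grip_force: 35.3
(array([  1.2,   2.4, 107.4]), np.float64(0.6))
0.11460801413580095
```

```bash
python3 -m inch '[[[1.2,2.4,0,0.6,-1],[0,0,30,0,-1],[0,0,30,0,-1],[0,0,30,0,-1],[0,0,10,0,-1],[0,0,6.5,0,-1],[0,0,0,0,-1],[0,0,0,0,-0.3],[0,0,0,0,0],[0,0,0,0,0],[0,0,0,0,0]]]' 35
python3 -m inch '[[[0,0,-20,0,0],[0,0,-40,0,0],[0,0,-40,0,0],[0,0,-40,0,0],[0,0,-40,0,0],[0,0,0,0,0],[0,0,0,0,0]]]' 35
python3 - <<'E'
from h import *
np.set_printoptions(precision=4,suppress=True)
d=vision.get_image("top");S=splints(d);print(S)
for s in S:
    g=s[:2]+.0195*np.array([np.cos(s[2]),np.sin(s[2])]); print(g,rel(g,.177,s[2]))
d=vision.get_image("scene");print(splints(d))
cv2.imwrite("pics/a3.png",cv2.resize(d["frame"][110:280,155:405,::-1],None,fx=3,fy=3,interpolation=2))
E
```

```text
time_s: 18.25
position: [0.6313, -0.0349, 0.195]
tool_rot: [[0.166, 0.986, 0.001], [0.986, -0.166, -0.0], [-0.0, 0.001, -1.0]]
ft_force: [-0.5, 0.2, 0.1]
width: 0.501
grip_force: 0.0
time_s: 18.95
position: [0.6312, -0.0349, 0.3758]
tool_rot: [[0.166, 0.986, 0.003], [0.986, -0.166, -0.001], [-0.0, 0.003, -1.0]]
ft_force: [-0.3, 0.6, 0.3]
width: 0.503
grip_force: 0.0
[[  0.7356  -0.2085  -0.2816 290.       0.0521   0.089 ]
 [  0.6057  -0.0518  -1.6561  42.       0.01     0.0431]
 [  0.4397   0.342   -1.1176 139.       0.0495   0.0612]
 [  0.4287   0.1731   0.8032 137.       0.0493   0.062 ]]
[ 0.7543 -0.214 ] (array([-156.2,  151.6,  197.1]), np.float64(6.6))
[ 0.604  -0.0712] (array([-40.3, -20.2, 197.2]), np.float64(85.4))
[0.4483 0.3245] (array([ 324.2, -239.4,  197.1]), np.float64(54.5))
[0.4422 0.1871] (array([ 187.7, -222.5,  197.1]), np.float64(-55.6))
[[  0.4345   0.1741   0.8737 141.       0.0626   0.0649]
 [  0.6021  -0.0526  -1.1498  78.       0.0275   0.0632]
 [  0.4435   0.3441  -1.1464 178.       0.0515   0.0686]
 [  0.2702   0.7193  -1.9755 147.       0.0397   0.1176]
 [  0.3642   0.7245  -2.9049  87.       0.0502   0.0549]
 [  0.489    0.7237   1.5876 149.       0.0392   0.104 ]]
```

View pics/a3.png

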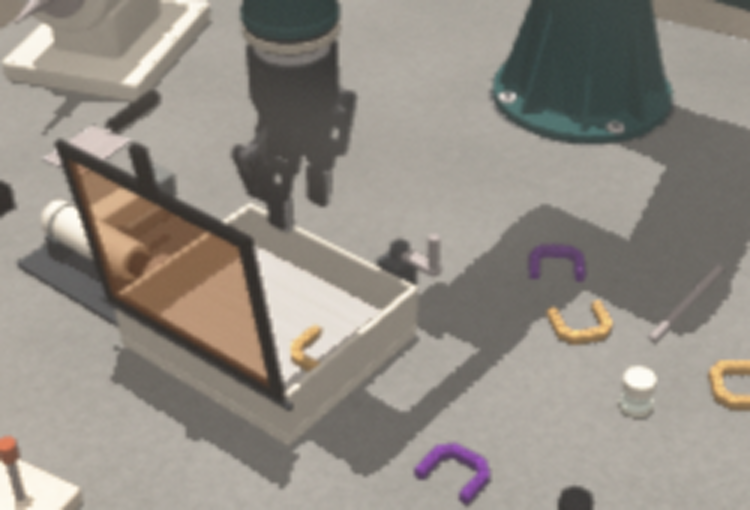

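```bash
python3 -m inch '[[[31.3,-37.1,0,0,0],[31.3,-37.1,0,0,0],[31.3,-37.1,0,0,0],[31.3,-37.1,0,0,0],[31.3,-37.1,0,0,0],[31.3,-37.1,0,0,0],[0,0,0,-7.8,0],[0,0,20,-7.8,0],[0,0,30,-7.8,0],[0,0,30,-7.8,0],[0,0,30,-7.8,0],[0,0,0,-7.8,0]]]' 35
python3 -m inch '[[[0,0,0,-7.8,0],[0,0,0,0,0],[0,0,0,0,0],[0,0,0,0,0]]]' 35
python3 - <<'E'
from h import *
np.set_printoptions(precision=4,suppress=True)
d=vision.get_image("top");print(splints(d))
d=vision.get_image("scene");print(splints(d)[:3])
print(rel([.4425,.1868],.177,.785))
E
```

```text
time_s: 20.25
position: [0.4398, 0.1865, 0.2594]
tool_rot: [[-0.61, 0.792, -0.01], [0.792, 0.61, -0.003], [0.004, -0.01, -1.0]]
ft_force: [-0.7, -0.2, 0.0]
width: 0.498
grip_force: 0.0
time_s: 20.65
position: [0.4424, 0.1871, 0.2639]
tool_rot: [[-0.706, 0.708, -0.001], [0.708, 0.706, -0.0], [0.0, -0.001, -1.0]]
ft_force: [0.7, -0.2, 0.7]
width: 0.502
grip_force: 0.0
[[  0.7591  -0.0884  -0.161  321.       0.0335   0.1472]
 [  0.6119  -0.0319  -0.1493 125.       0.0483   0.0596]]
[[  0.4351   0.175    0.9445 139.       0.061    0.0669]
 [  0.6019  -0.0528  -1.1507  79.       0.0282   0.0591]
 [  0.4441   0.3445  -1.1296 182.       0.0511   0.0686]]
(array([-0.2, -0.3, 87.2]), np.float64(-0.0))
```

```bash
python3 -m inch '[[[0,0,29,0,0],[0,0,29,0,0],[0,0,29,0,0],[0,0,0,0,0],[0,0,0,0,-1],[0,0,0,0,-1],[0,0,0,0,-1],[0,0,0,0,-1],[0,0,0,0,-1],[0,0,0,0,-1]]]' 35
python3 -m inch '[[[0,0,-15,0,-1],[0,0,-30,0,-1],[0,0,-40,0,-1],[0,0,-40,0,-1],[0,0,0,0,-1]]]' 35
python3 - <<'E'
from h import *
np.set_printoptions(precision=4,suppress=True)
print(rel(box(19.5,0)[:2],.30,BY))
d=vision.get_image("scene");print(splints(d)[:4])
E
```

```text
time_s: 21.75
position: [0.4433, 0.1874, 0.1786]
tool_rot: [[-0.708, 0.706, 0.003], [0.706, 0.708, 0.001], [-0.002, 0.002, -1.0]]
ft_force: [-0.2, -0.9, 8.3]
width: 0.112
grip_force: 36.4
time_s: 22.25
position: [0.4446, 0.1878, 0.3075]
tool_rot: [[-0.708, 0.706, 0.01], [0.706, 0.708, 0.003], [-0.005, 0.009, -1.0]]
ft_force: [1.4, 0.2, -0.5]
width: 0.112
grip_force: 35.5
(array([-329.6,  -83.3,    8.5]), np.float64(54.5))
[[  0.2882   0.1109  -0.6236  63.       0.0271   0.0672]
 [  0.6019  -0.0528  -1.1507  79.       0.0282   0.0591]
 [  0.4441   0.3445  -1.1296 182.       0.0511   0.0686]
 [  0.2692   0.7193  -1.9823 138.       0.0398   0.1176]]
```

```bash
python3 -m inch '[[[-45,-11.9,-15,0,-1],[-47.1,-11.9,-10,0,-1],[-47.1,-11.9,0,0,-1],[-47.1,-11.9,0,0,-1],[-47.1,-11.9,0,0,-1],[-47.1,-11.9,0,0,-1],[-49.1,-8,0,0,-1],[0,-4,0,7.8,-1],[0,0,0,7.8,-1],[0,0,0,7.8,-1],[0,0,0,7.8,-1],[0,0,0,7.8,-1]]]' 35
python3 -m inch '[[[0,0,10,7.8,-1],[0,0,20,7.8,-1],[0,0,0,0,-1],[0,0,0,0,-1],[0,0,0,0,-1]]]' 35
python3 - <<'E'
from h import *
print(rel(box(19.5,0)[:2],.195,BY)); print(telemetry.get_state()["width"])
E
```

```text
time_s: 23.5
position: [0.6164, -0.1046, 0.3256]
tool_rot: [[-0.1, 0.995, -0.003], [0.995, 0.1, 0.001], [0.001, -0.003, -1.0]]
ft_force: [-0.2, 0.7, -0.3]
width: 0.114
grip_force: 35.5
time_s: 24.0
position: [0.6172, -0.1046, 0.2974]
tool_rot: [[0.163, 0.987, 0.0], [0.987, -0.163, -0.0], [-0.0, 0.0, -1.0]]
ft_force: [0.6, -0.0, -0.1]
width: 0.116
grip_force: 35.4
(array([  1.1,   1.9, 102.4]), np.float64(0.0))
0.11621904347483993
```

```bash
python3 -m inch '[[[1,2,0,0,-1],[0,0,30,0,-1],[0,0,30,0,-1],[0,0,25,0,-1],[0,0,10,0,-1],[0,0,7,0,-1],[0,0,0,0,-1],[0,0,0,0,-0.3],[0,0,0,0,0],[0,0,0,0,0],[0,0,0,0,0]]]' 35
python3 -m inch '[[[0,0,-20,0,0],[0,0,-40,0,0],[0,0,-40,0,0],[0,0,-40,0,0],[0,0,-40,0,0],[0,0,0,0,0],[0,0,0,0,0]]]' 35
python3 - <<'E'
from h import *
np.set_printoptions(precision=4,suppress=True)
d=vision.get_image("top");S=splints(d);print(S)
for s in S:
    g=s[:2]+.0195*np.array([np.cos(s[2]),np.sin(s[2])]); print(g,rel(g,.177,s[2]))
d=vision.get_image("scene");print(splints(d))
E
```

```text
time_s: 25.1
position: [0.6194, -0.104, 0.1959]
tool_rot: [[0.166, 0.986, 0.001], [0.986, -0.166, -0.0], [-0.0, 0.001, -1.0]]
ft_force: [1.1, -0.7, -0.7]
width: 0.502
grip_force: 0.0
time_s: 25.8
position: [0.6194, -0.104, 0.3767]
tool_rot: [[0.166, 0.986, 0.003], [0.986, -0.166, -0.001], [-0.0, 0.003, -1.0]]
ft_force: [0.1, 0.2, -1.0]
width: 0.499
grip_force: 0.0
[[  0.7731  -0.0494   3.0211 159.       0.0365   0.0542]
 [  0.6145  -0.0164   0.9859  52.       0.0256   0.0555]
 [  0.4397   0.342   -1.1283 141.       0.0499   0.0615]]
[ 0.7537 -0.0471] (array([ 78.4, 123.7, 198.1]), np.float64(-2.6))
[ 0.6253 -0.0001] (array([103.4, -10.7, 198.1]), np.float64(-66.0))
[0.448  0.3244] (array([ 394.1, -239.3,  198.1]), np.float64(55.1))
[[  0.5946  -0.0638  -0.8673 135.       0.0474   0.0783]
 [  0.4438   0.3443  -1.1369 180.       0.0512   0.0688]
 [  0.2703   0.7191  -1.9701 146.       0.0397   0.1176]
 [  0.3553   0.7252  -0.1765  83.       0.0397   0.0389]
 [  0.4857   0.7242   1.6618 137.       0.0396   0.0962]]
```

```bash
python3 -m inch '[[[39.4,-23.9,0,0,0],[39.4,-23.9,0,0,0],[39.4,-23.9,0,0,0],[39.4,-23.9,0,0,0],[39.4,-23.9,0,0,0],[39.4,-23.9,0,0,0],[39.4,-23.9,0,0,0],[39.4,-23.9,0,0,0],[39.4,-23.9,0,0,0],[39.4,-23.9,0,0,0],[0,0,0,7.9,0],[0,0,20,7.9,0]]]' 35
python3 -m inch '[[[0,0,30,7.9,0],[0,0,30,7.9,0],[0,0,30,7.9,0],[0,0,0,7.9,0],[0,0,0,7.6,0],[0,0,0,0,0],[0,0,0,0,0],[0,0,0,0,0]]]' 35
python3 - <<'E'
from h import *
np.set_printoptions(precision=4,suppress=True)
d=vision.get_image("top");print(splints(d))
d=vision.get_image("scene");print(splints(d)[:3])
print(rel([.4482,.3244],.177,-1.125))
E
```

```text
time_s: 27.1
position: [0.4483, 0.3261, 0.3553]
tool_rot: [[0.43, 0.903, 0.002], [0.903, -0.43, 0.001], [0.001, 0.001, -1.0]]
ft_force: [0.7, -0.4, -0.3]
width: 0.498
grip_force: 0.0
time_s: 27.9
position: [0.4485, 0.324, 0.2648]
tool_rot: [[0.902, 0.432, -0.001], [0.432, -0.902, -0.001], [-0.001, 0.0, -1.0]]
ft_force: [0.5, 0.1, 0.2]
width: 0.5
grip_force: 0.0
[[  0.6118  -0.0318  -0.1555 124.       0.0484   0.0596]
 [  0.6002  -0.1032  -0.1882 125.       0.0488   0.0601]]
[[  0.6006  -0.0703   2.3294 131.       0.0488   0.0793]
 [  0.4445   0.3449  -1.1347 184.       0.0512   0.0689]
 [  0.2702   0.7193  -1.9755 147.       0.0397   0.1176]]
(array([-0.3, -0.5, 88.2]), np.float64(0.0))
```

```bash
python3 -m inch '[[[0,0,29.3,0,0],[0,0,29.3,0,0],[0,0,29.3,0,0],[0,0,0,0,0],[0,0,0,0,-1],[0,0,0,0,-1],[0,0,0,0,-1],[0,0,0,0,-1],[0,0,0,0,-1],[0,0,0,0,-1]]]' 35
python3 -m inch '[[[0,0,-15,0,-1],[0,0,-30,0,-1],[0,0,-40,0,-1],[0,0,-40,0,-1],[0,0,-30,0,-1],[0,0,0,0,-1]]]' 35
python3 - <<'E'
from h import *
np.set_printoptions(precision=4,suppress=True)
print(rel(box(19.5,-70)[:2],.30,BY))
d=vision.get_image("scene");print(splints(d)[:4])
E
```

```text
time_s: 29.0
position: [0.4495, 0.3246, 0.1788]
tool_rot: [[0.903, 0.43, 0.003], [0.43, -0.903, 0.001], [0.003, -0.0, -1.0]]
ft_force: [0.2, -0.6, 7.4]
width: 0.11
grip_force: 36.3
time_s: 29.6
position: [0.4502, 0.3251, 0.3375]
tool_rot: [[0.903, 0.43, 0.008], [0.43, -0.903, 0.005], [0.01, -0.0, -1.0]]
ft_force: [0.2, 0.0, 0.1]
width: 0.115
grip_force: 35.4
(array([-72.4, 517.4,  36.5]), np.float64(-55.1))
[[  0.2563   0.3226   0.0027 111.       0.0514   0.0644]
 [  0.6007  -0.0705   2.3409 132.       0.0496   0.0793]
 [  0.2703   0.7194  -1.9764 146.       0.0398   0.1176]
 [  0.3552   0.7255  -0.1982  82.       0.0399   0.0385]]
```

```bash
python3 -m inch '[[[-6.6,47,0,0,-1],[-6.6,47,0,0,-1],[-6.6,47,0,0,-1],[-6.6,47,0,0,-1],[-6.6,47,0,0,-1],[-6.6,47,0,0,-1],[-6.6,47,0,0,-1],[-6.6,47,0,0,-1],[-6.6,47,0,0,-1],[-6.6,47,0,0,-1],[-6.6,47,0,0,-1],[0,0,0,-7.9,-1]]]' 35
python3 -m inch '[[[0,0,0,-7.9,-1],[0,0,0,-7.9,-1],[0,0,0,-7.9,-1],[0,0,0,-7.9,-1],[0,0,15,-7.9,-1],[0,0,20,-7.7,-1],[0,0,0,0,-1],[0,0,0,0,-1],[0,0,0,0,-1]]]' 35
python3 - <<'E'
from h import *
print(rel(box(19.5,-70)[:2],.195,BY)); print(telemetry.get_state()["width"])
E
```

```text
time_s: 30.85
position: [0.6067, -0.1795, 0.3308]
tool_rot: [[0.837, 0.548, 0.001], [0.548, -0.837, -0.003], [-0.001, 0.003, -1.0]]
ft_force: [-0.4, 0.8, -1.1]
width: 0.11
grip_force: 35.3
time_s: 31.75
position: [0.6057, -0.1739, 0.2976]
tool_rot: [[0.166, 0.986, 0.0], [0.986, -0.166, -0.0], [-0.0, 0.0, -1.0]]
ft_force: [0.2, 0.7, -0.8]
width: 0.116
grip_force: 35.4
(array([  1.3,   1.9, 102.6]), np.float64(-0.2))
0.11648935070654516
```

```bash
python3 -m inch '[[[1.3,2,0,0,-1],[0,0,30,0,-1],[0,0,30,0,-1],[0,0,25,0,-1],[0,0,10,0,-1],[0,0,7,0,-1],[0,0,0,0,-1],[0,0,0,0,-0.3],[0,0,0,0,0],[0,0,0,0,0],[0,0,0,0,0]]]' 35
python3 -m inch '[[[0,0,-20,0,0],[0,0,-40,0,0],[0,0,-40,0,0],[0,0,-40,0,0],[0,-45,0,0,0],[0,-45,0,0,0],[0,-45,0,0,0],[0,-45,0,0,0],[0,-40,0,0,0],[0,0,0,0,0],[0,0,0,0,0]]]' 35
python3 - <<'E'
from h import *
np.set_printoptions(precision=4,suppress=True)
d=vision.get_image("top");S=splints(d);S2=splints(d,z=.025); print(S2)
for s in S2:
    v=s[:2]-BO; print(np.cos(BY)*v[0]+np.sin(BY)*v[1],-np.sin(BY)*v[0]+np.cos(BY)*v[1],np.degrees(s[2]-BY))
im=d["frame"][60:340,100:460,::-1]; cv2.imwrite("pics/a4.png",cv2.resize(im,None,fx=2.1,fy=2.1,interpolation=2))
E
```

```text
time_s: 32.85
position: [0.6079, -0.173, 0.196]
tool_rot: [[0.164, 0.986, 0.001], [0.986, -0.164, -0.001], [-0.0, 0.001, -1.0]]
ft_force: [0.5, 0.7, 0.2]
width: 0.501
grip_force: 0.0
time_s: 33.95
position: [0.3901, -0.1367, 0.3358]
tool_rot: [[0.165, 0.986, 0.001], [0.986, -0.165, -0.001], [-0.0, 0.001, -1.0]]
ft_force: [0.5, -0.9, -0.6]
width: 0.498
grip_force: 0.0
[[  0.6061  -0.0209  -0.1597 130.       0.0504   0.0593]
 [  0.5982  -0.102   -0.2152 125.       0.0481   0.0596]
 [  0.5872  -0.1696  -0.1741 126.       0.0492   0.0589]]
-0.006998861989292691 0.07973678851971552 0.25108711077138185
-0.001528288266927767 -0.0016043838831697466 -2.927375270795914
-0.0014018675044528365 -0.07007221247110165 -0.5746835662606142
```

View pics/a4.png

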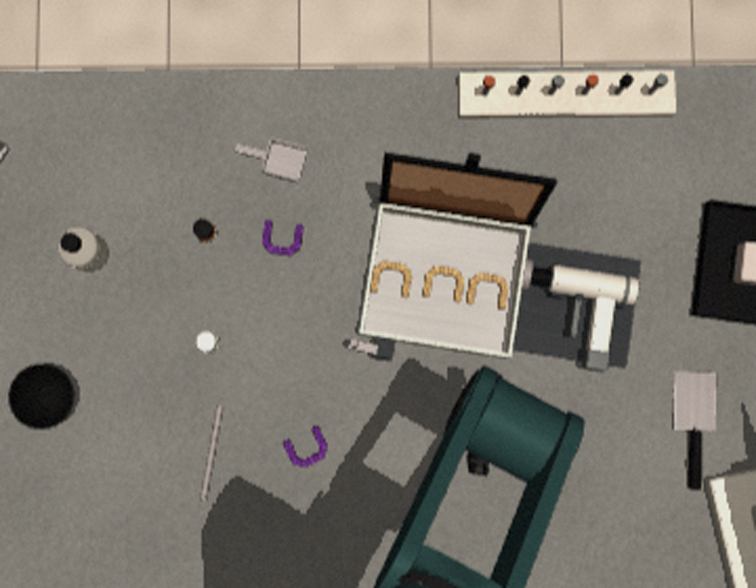

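Run:
```python
from h import *
d=vision.get_image("scene"); im=d["frame"][185:265,200:310,::-1]; cv2.imwrite("pics/a5.png",cv2.resize(im,None,fx=7,fy=7,interpolation=2))
```

```text
(no output)
```

View pics/a5.png

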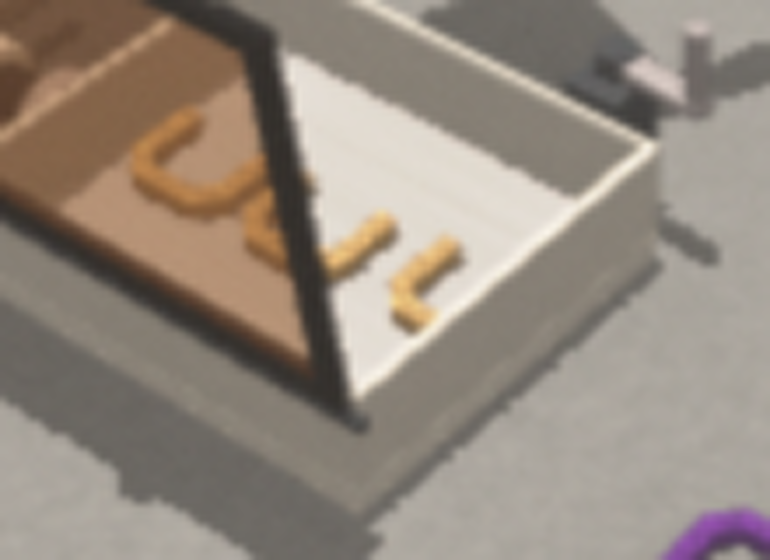

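```bash
python3 -m inch '[[[0,0,-40,-8.2,0.2],[0,0,-40,-8.2,0.2],[0,0,-40,-8.2,0.2],[0,0,-40,-8.2,0.2],[0,0,-34,-8.2,0.2],[0,0,0,-8.2,0.2],[0,0,0,-8.2,0.2],[0,0,0,-8.2,0.2],[0,0,0,-8.2,0.2],[0,0,0,-8.2,0.2],[0,0,0,-8,0.2],[0,0,0,0,0.2]]]' 40
python3 -c "
from h import *
print(rel(box(141,0)[:2],.447,BY+np.pi/2))"
```

```text
time_s: 35.25
position: [0.3919, -0.1371, 0.5297]
tool_rot: [[-0.987, 0.162, 0.001], [0.162, 0.987, -0.0], [-0.001, -0.0, -1.0]]
ft_force: [0.6, 0.4, -0.1]
width: 0.601
grip_force: 0.0
(array([-340.4,   69.6,   82.9]), np.float64(0.1))
```

```bash
python3 -m inch '[[[-42.5,8.7,0,0,0.2],[-42.5,8.7,0,0,0.2],[-42.5,8.7,0,0,0.2],[-42.5,8.7,0,0,0.2],[-42.5,8.7,0,0,0.2],[-42.5,8.7,0,0,0.2],[-42.5,8.7,0,0,0.2],[-42.5,8.7,0,0,0.2],[0,0,0,0,0.2],[0,0,0,0,0.2],[0,0,0,0,0.2]]]' 40
python3 -c "
from h import *
print(rel(box(141,0)[:2],.447,BY+np.pi/2))"
```

```text
time_s: 36.35
position: [0.7371, -0.1238, 0.5292]
tool_rot: [[-0.986, 0.166, -0.001], [0.166, 0.986, -0.0], [0.001, -0.0, -1.0]]
ft_force: [0.6, 0.7, 0.6]
width: 0.603
grip_force: 0.0
(array([-2. ,  0.4, 82.2]), np.float64(-0.1))
```

```bash
python3 -m inch '[[[-1.5,0,27.5,0,0.2],[0,0,27.5,0,0.2],[0,0,27,0,0.2],[0,0,0,0,0.2],[0,0,0,0,-1],[0,0,0,0,-1],[0,0,0,0,-1],[0,0,0,0,-1],[0,0,0,0,-1],[0,0,0,0,-1]]]' 40
python3 -m inch '[[[14.2,0,-2.3,0,-1],[14.3,0,-1.4,0,-1],[14.4,0,-0.5,0,-1],[14.3,0,0.4,0,-1],[14.3,0,1.2,0,-1],[14.2,0,2.2,0,-1],[14.1,0,3,0,-1],[13.8,0,4,0,-1],[13.6,0,4.8,0,-1],[13.2,0,5.6,0,-1],[12.9,0,6.4,0,-1],[12.4,0,7.3,0,-1]]]' 40
python3 -c "
from h import *
th=1.75-.75;a=np.arctan2(3,-230)-th;print(rel(box(100+230*np.cos(a),0)[:2],.155+.066+.23*np.sin(a),BY+np.pi/2))"
```

```text
time_s: 37.35
position: [0.7394, -0.1239, 0.4503]
tool_rot: [[-0.986, 0.164, 0.004], [0.164, 0.986, -0.001], [-0.004, 0.0, -1.0]]
ft_force: [-0.7, 2.1, 6.8]
width: 0.177
grip_force: 41.1
time_s: 38.55
position: [0.5764, -0.0967, 0.4184]
tool_rot: [[-0.986, 0.164, 0.006], [0.164, 0.986, -0.001], [-0.006, 0.0, -1.0]]
ft_force: [4.5, 2.3, 0.7]
width: 0.176
grip_force: 39.1
(array([-2.2, -0.1,  2.3]), np.float64(-0.0))
```

```bash
python3 -m inch '[[[12,0,8,0,-1],[11.4,0,8.7,0,-1],[10.8,0,9.5,0,-1],[10.3,0,10,0,-1],[9.6,0,10.7,0,-1],[8.9,0,11.3,0,-1],[8.1,0,11.8,0,-1],[7.5,0,12.3,0,-1],[6.6,0,12.8,0,-1],[5.9,0,13.1,0,-1],[5,0,13.5,0,-1],[4.2,0,13.7,0,-1]]]' 40
python3 -m inch '[[[3.2,0,14,0,-1],[2.5,0,14.2,0,-1],[1.4,0,14.3,0,-1],[0.8,0,14.4,0,-1],[0,0,0,0,-1],[0,0,0,0,-1]]]' 40
python3 -c "
from h import *
print(rel(box(-130,0)[:2],.155+.069,BY+np.pi/2))"
```

```text
time_s: 39.75
position: [0.4769, -0.0802, 0.2819]
tool_rot: [[-0.986, 0.164, 0.003], [0.164, 0.986, 0.0], [-0.002, 0.001, -1.0]]
ft_force: [1.1, 3.7, 1.6]
width: 0.179
grip_force: 38.9
time_s: 40.35
position: [0.4691, -0.0789, 0.2246]
tool_rot: [[-0.986, 0.164, 0.001], [0.164, 0.986, 0.001], [-0.0, 0.001, -1.0]]
ft_force: [2.3, 5.5, -2.9]
width: 0.171
grip_force: 39.2
(array([-2.7, -0.1,  0.6]), np.float64(-0.1))
```

```bash
python3 -m inch '[[[0,0,3,0,-1],[0,0,3,0,-1],[0,0,0,0,-1],[0,0,0,0,-1]]]' 40
python3 -m inch '[[[0,0,0,0,0.2],[0,0,0,0,0.2],[0,0,0,0,0.2],[0,0,-25,0,0.2],[0,0,-30,0,0.2],[0,0,0,0,-1],[0,0,0,0,-1],[0,0,0,0,-1],[0,0,0,0,-1],[0,0,0,0,-1],[0,0,0,0,-1]]]' 40
python3 -c "
from h import *
print(rel(box(-128,0)[:2],.249,BY+np.pi/2))"
```

```text
time_s: 40.75
position: [0.4692, -0.0788, 0.2222]
tool_rot: [[-0.986, 0.164, 0.003], [0.164, 0.986, -0.0], [-0.003, 0.0, -1.0]]
ft_force: [-10.0, 9.0, 47.3]
width: 0.18
grip_force: 46.8
time_s: 41.85
position: [0.4685, -0.0792, 0.2727]
tool_rot: [[-0.986, 0.164, -0.001], [0.164, 0.986, 0.0], [0.001, 0.0, -1.0]]
ft_force: [-0.8, 1.0, -0.0]
width: 0.001
grip_force: 0.0
(array([-5.2,  0.2, 23.7]), np.float64(-0.0))
```

```bash
python3 -m inch '[[[0,0,-40,0,0.3],[0,0,-40,0,0.3],[0,0,0,0,0.3],[-5,40,0,0,0.3],[-5,40,0,0,0.3],[0,30,0,0,0.3],[0,0,0,0,0.3],[0,0,0,0,0.3]]]' 20
python3 -c "
from h import *
print(rel([.4993,.0377],.265,BY+np.pi/2))
d=vision.get_image('top');cv2.imwrite('pics/b1.png',cv2.resize(d['frame'][130:260,240:420,::-1],None,fx=4,fy=4,interpolation=2))"
```

```text
time_s: 42.65
position: [0.4963, 0.028, 0.3525]
tool_rot: [[-0.987, 0.162, -0.001], [0.162, 0.987, -0.0], [0.001, -0.001, -1.0]]
ft_force: [0.3, 0.1, -0.7]
width: 0.654
grip_force: 0.0
(array([-1.5, 10.1, 87.5]), np.float64(0.1))
```

View pics/b1.png

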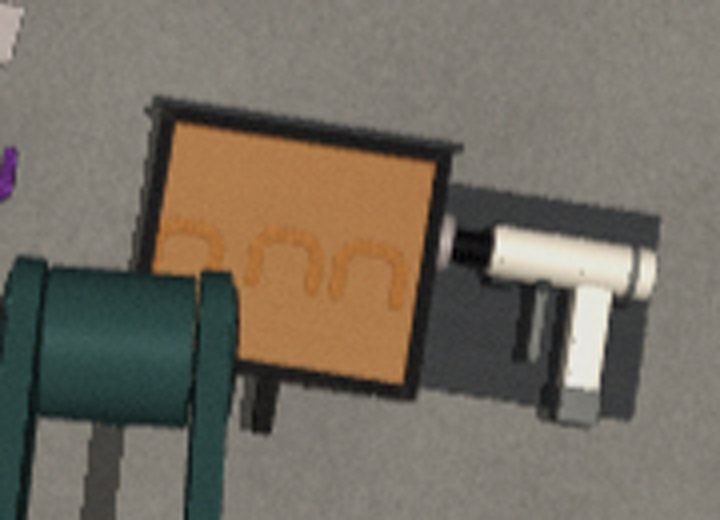

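```bash
python3 -m inch '[[[-1,9.5,0,0,0.3],[0,0,29,0,0.3],[0,0,29,0,0.3],[0,0,29,0,0.3],[0,0,0,0,0.3],[0,0,0,0,-1],[0,0,0,0,-1],[0,0,0,0,-1],[0,0,0,0,-1],[0,0,0,0,-1],[0,0,0,0,-1]]]' 25
python3 -m inch '[[[-8.5,-0.7,0,0,-1],[-8.7,-2.4,0,0,-1],[-8,-4,0,0,-1],[-7.1,-5.6,0,0,-1],[-5.7,-6.9,0,0,-1],[-4.3,-7.9,0,0,-1],[-2.7,-8.6,0,0,-1],[-0.9,-8.9,0,0,-1],[0,-2,0,0,-1],[0,0,0,0,-1],[0,0,0,0,-1]]]' 25
python3 -c "
from h import *
print(rel(box(-77,75)[:2],.265))"
```

```text
time_s: 43.8
position: [0.5001, 0.0374, 0.2678]
tool_rot: [[-0.986, 0.164, 0.004], [0.164, 0.986, 0.001], [-0.003, 0.001, -1.0]]
ft_force: [1.1, 5.1, 4.3]
width: 0.126
grip_force: 25.3
time_s: 44.9
position: [0.5404, -0.0158, 0.2682]
tool_rot: [[-0.986, 0.166, 0.011], [0.166, 0.986, 0.003], [-0.01, 0.005, -1.0]]
ft_force: [9.7, 12.2, -1.8]
width: 0.127
grip_force: 24.9
(array([4.3, 0.9, 3.2]), None)
```

```bash
python3 -m inch '[[[0,0,0,0,0.3],[0,0,0,0,0.3],[0,0,0,0,0.3],[0,0,-30,0,0.3],[0,0,-35,0,0.3],[0,0,-20,0,1],[0,0,0,0,1],[0,0,0,0,1]]]' 25
python3 -c "
from h import *
print(rel(box(-37,-237)[:2],.197,BY+np.pi/2))"
```

```text
time_s: 45.7
position: [0.5364, -0.0172, 0.3514]
tool_rot: [[-0.986, 0.164, 0.0], [0.164, 0.986, -0.0], [-0.0, -0.0, -1.0]]
ft_force: [0.3, 0.5, -0.8]
width: 1.001
grip_force: 0.0
(array([ -39.5, -308.9,  154.5]), np.float64(-0.0))
```

```bash
python3 -m inch '[[[-5.6,-44.1,0,0,1],[-5.6,-44.1,0,0,1],[-5.6,-44.1,0,0,1],[-5.6,-44.1,0,0,1],[-5.6,-44.1,0,0,1],[-5.6,-44.1,0,0,1],[-5.6,-44.1,0,0,1],[0,0,0,0,1],[0,0,35,0,1],[0,0,35,0,1],[0,0,0,0,1],[0,0,0,0,1]]]' 40
python3 - <<'E'
from h import *
print(rel(box(-37,-237)[:2],.197,BY+np.pi/2))
ims=[]
for n,(x,y) in (("top",(330,150)),("scene",(150,150))):
    d=vision.get_image(n); ims.append(cv2.resize(d["frame"][y:y+120,x:x+100,::-1],None,fx=4,fy=4,interpolation=2))
cv2.imwrite("pics/b2.png",np.hstack(ims))
E
```

```text
time_s: 46.9
position: [0.5243, -0.3272, 0.2801]
tool_rot: [[-0.987, 0.164, -0.003], [0.164, 0.987, 0.002], [0.004, 0.002, -1.0]]
ft_force: [0.2, -0.2, 0.4]
width: 1.002
grip_force: 0.0
(array([-1. , -1.3, 83.1]), np.float64(-0.0))
```

View pics/b2.png

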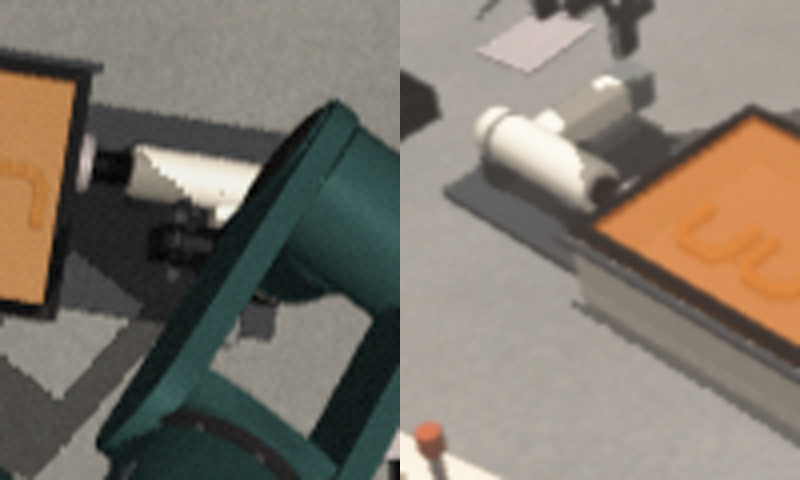

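```bash
python3 -m inch '[[[-1,-1.3,30,0,1],[0,0,30,0,1],[0,0,23,0,1],[0,0,0,0,1],[0,0,0,0,1],[0,0,0,0,1]]]' 40; python3 -m inch '[[[0,0,0,0,-1],[0,0,0,0,-1],[0,0,0,0,-1],[0,0,0,0,-1]]]' 40
```

```text
time_s: 47.6
position: [0.5266, -0.3301, 0.2005]
tool_rot: [[-0.987, 0.164, 0.003], [0.164, 0.987, -0.002], [-0.003, -0.002, -1.0]]
ft_force: [0.3, 0.2, -0.1]
width: 0.999
grip_force: 0.0
time_s: 48.0
position: [0.5256, -0.3278, 0.1999]
tool_rot: [[-0.986, 0.164, -0.0], [0.164, 0.986, 0.003], [0.0, 0.003, -1.0]]
ft_force: [-0.9, 8.9, 8.0]
width: 0.553
grip_force: 39.3
```

```bash
python3 -m inch '[[[0,0,0,0,-1],[0,0,0,0,-1],[0,0,0,0,-1],[0,0,0,0,-1],[0,0,0,0,-1],[0,0,0,0,-1],[0,0,0,0,-1],[0,0,0,0,-1],[0,0,0,0,-1],[0,0,0,0,-1]]]' 40
python3 -m inch '[[[0,0,0,0,-1],[0,0,0,0,-1],[0,0,0,0,-1],[0,0,0,0,-1],[0,0,0,0,-1],[0,0,0,0,-1],[0,0,0,0,-1],[0,0,0,0,-1],[0,0,0,0,-1]]]' 40
python3 -m inch '[[[0,0,0,0,1],[0,0,0,0,1],[0,0,0,0,1],[0,0,0,0,1],[0,0,0,0,1],[0,0,-30,0,1],[0,0,-40,0,1],[0,0,-40,0,1],[0,0,-40,0,1]]]' 40
python3 -m inch '[[[40,0,-10,0,1],[45,0,0,0,1],[0,0,0,0,1],[0,0,0,0,1],[0,0,0,0,1]]]' 40
python3 - <<'E'
from h import *
ims=[]
for n,(x,y) in (("top",(250,140)),("scene",(160,155))):
    d=vision.get_image(n); ims.append(cv2.resize(d["frame"][y:y+120,x:x+160,::-1],None,fx=2.5,fy=2.5,interpolation=2))
cv2.imwrite("pics/b3.png",np.hstack(ims))
E
```

```text
time_s: 49.0
position: [0.5256, -0.3278, 0.1999]
tool_rot: [[-0.986, 0.164, -0.0], [0.164, 0.986, 0.003], [0.0, 0.003, -1.0]]
ft_force: [-1.1, 7.9, 9.6]
width: 0.556
grip_force: 39.3
time_s: 49.9
position: [0.5256, -0.3278, 0.1999]
tool_rot: [[-0.986, 0.164, -0.0], [0.164, 0.986, 0.003], [0.0, 0.003, -1.0]]
ft_force: [-0.6, 8.1, 8.8]
width: 0.555
grip_force: 39.3
time_s: 50.8
position: [0.5254, -0.3296, 0.3501]
tool_rot: [[-0.986, 0.164, 0.0], [0.164, 0.986, -0.0], [-0.0, -0.0, -1.0]]
ft_force: [0.9, -1.2, -0.2]
width: 0.997
grip_force: 0.0
time_s: 51.3
position: [0.4424, -0.3161, 0.3588]
tool_rot: [[-0.986, 0.164, 0.001], [0.164, 0.986, -0.001], [-0.002, -0.001, -1.0]]
ft_force: [-0.1, -0.1, 0.5]
width: 1.001
grip_force: 0.0
```

View pics/b3.png

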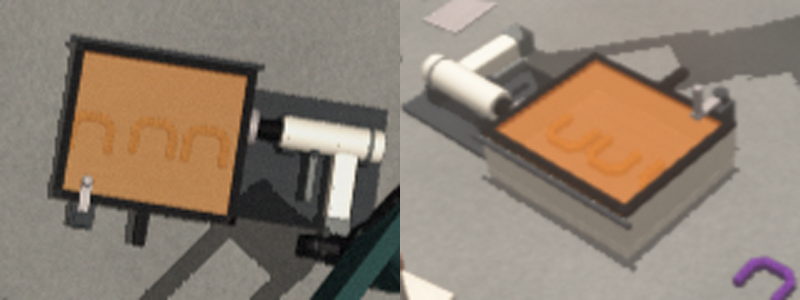

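The picture shows the lid shut, the latch home over the lid edge (top view, about 87,190), the three splints inside, and the trigger released. I'm handing the job in.

```bash
python3 -c "
from rig import order
print(order.close_job())"
```

```text
the job is handed in; nothing more can be done
None
```

I handed the job in: all three beige splints are flat, side by side, in the shut and latched box, and I held the trigger fully in for about two seconds before letting it go. One splint got shifted about 10 mm towards the left wall while in the chamber, but still looked flat, so I left it there.

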